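# Sort look-alike drum hubs by heft and press them home in the rack

### The job

The three drum hubs on the bench look the same, but one is empty, one has a alloy core and one a steel core: feel which is which by its weight as you lift it. Stand the empty one in the rack's nest marked with one pip, the alloy-filled one in the nest with two pips and the steel-filled one in the nest with three, keep them upright, and push each down, firmly but without ramming it, until its stiff sliding floor meets the stop. Let go of them, and leave the other things on the bench alone.

Things in the scene. Friction and masses are not known exactly. Their poses are not given: they have to be found in the camera images.
- hub_a: One of three outwardly identical upright capped wooden cylinders with dark steel end caps, 50 mm across, 75 mm tall; origin at the centre of its underside, z up its axis. Empty (about 0.13 kg in all), alloy-filled (0.37 kg) or steel-filled (0.72 kg), give or take 8 %; one of each, the name does not tell which. The core is a loose fit, 2 to 3 mm of play.
- hub_b: One of three outwardly identical upright capped wooden cylinders with dark steel end caps, 50 mm across, 75 mm tall; origin at the centre of its underside, z up its axis. Empty (about 0.13 kg in all), alloy-filled (0.37 kg) or steel-filled (0.72 kg), give or take 8 %; one of each, the name does not tell which. The core is a loose fit, 2 to 3 mm of play.
- hub_c: One of three outwardly identical upright capped wooden cylinders with dark steel end caps, 50 mm across, 75 mm tall; origin at the centre of its underside, z up its axis. Empty (about 0.13 kg in all), alloy-filled (0.37 kg) or steel-filled (0.72 kg), give or take 8 %; one of each, the name does not tell which. The core is a loose fit, 2 to 3 mm of play.
- rack: Fixed plywood block, 100 mm (its x) by 290 mm (its y), 36 mm tall; origin at the centre of its underside, z up. Three round nests 90 mm apart along its y: nest 1 at the +y end, 2 in the middle, 3 at the -y end. On its top along the -x edge (nearest the robot) one, two or three steel pips (14 mm across, 3 mm high) mark each nest. More than 50 N (a knock counts) on it from a hub is ramming.
- nest_1 (a point): Centre of the mouth of nest 1, one pip: for the empty (lightest) hub. Round bore 56 mm wide with a plain edge, level with the rack's top (36 mm above the bench); axes as the rack's. A hub that is fully home has its underside 22 mm below this point, 53 mm of it still standing out.
- floor_1 (a joint): Sliding floor of nest 1, m: 0 with the floor fully up (10 mm below the mouth), 0.012 pressed fully down against its stop (22 mm below the mouth). It is held by friction of about 10 N with no return spring: no hub's weight sinks it, and it stays where it is pressed; a push of 11 to 20 N takes it down; the stop is hard, so meet it slowly (about 15 mm/s).
- nest_2 (a point): Centre of the mouth of nest 2, two pips: for the alloy-filled (middle) hub. Round bore 56 mm wide with a plain edge, level with the rack's top (36 mm above the bench); axes as the rack's. A hub that is fully home has its underside 22 mm below this point, 53 mm of it still standing out.
- floor_2 (a joint): Sliding floor of nest 2, m: 0 with the floor fully up (10 mm below the mouth), 0.012 pressed fully down against its stop (22 mm below the mouth). It is held by friction of about 10 N with no return spring: no hub's weight sinks it, and it stays where it is pressed; a push of 11 to 20 N takes it down; the stop is hard, so meet it slowly (about 15 mm/s).
- nest_3 (a point): Centre of the mouth of nest 3, three pips: for the steel-filled (heaviest) hub. Round bore 56 mm wide with a plain edge, level with the rack's top (36 mm above the bench); axes as the rack's. A hub that is fully home has its underside 22 mm below this point, 53 mm of it still standing out.
- floor_3 (a joint): Sliding floor of nest 3, m: 0 with the floor fully up (10 mm below the mouth), 0.012 pressed fully down against its stop (22 mm below the mouth). It is held by friction of about 10 N with no return spring: no hub's weight sinks it, and it stays where it is pressed; a push of 11 to 20 N takes it down; the stop is hard, so meet it slowly (about 15 mm/s).
- tape_roll: Paper tape roll lying flat, 72 mm across, 22 mm high. A bystander, to be left where it is.
- screwdriver: Screwdriver with yellow handle, 200 mm long, lying down; origin near its middle. A bystander, to be left where it is.
- hammer: Claw hammer lying down; origin near its middle. A bystander, to be left where it is.
- offcut: Wooden offcut, 70 x 130 x 19 mm. A bystander, to be left where it is.
- glue_bottle: White glue bottle, 60 mm across, 170 mm tall. A bystander, to be left where it is.
- finish_tin: Tin of finish, 84 mm across, 110 mm tall. A bystander, to be left where it is.
- wrench: Steel wrench lying flat; origin near its middle. A bystander, to be left where it is.
Not all that is in view belongs to the job. Leave any green or yellow look-alike of the hub_c alone.

How it is judged:
By the outcome, as a careful person would: the job done as asked, in the order asked, and still so for the second after the job is handed in, with the robot touching nothing.
It also fails if it takes over 72 s, if anything falls off the work surface, if the arm or the gripper's body presses on something with over 40 N, if the wrist force passes 120 N, or if a joint passes its speed limit or range.

### The arm

A 6-joint arm with a two-finger parallel gripper is mounted at the origin on the work surface. World frame = base frame: x ahead of the robot, y to its left, z up, the work surface at z = 0. Lengths are in m, angles in rad, forces in N, time in s.
With the tool pointing down it reaches from about 0.425 to 0.95 m from the base axis. Payload 3.5 kg.
Tool frame: the origin (TCP) lies at the very end of the fingers, on their centre line; the grasp point (between the pads) lies ctrl.pinch_z behind it (ctrl.pinch_z is the distance from the TCP to the grasp point, in m); z points along the fingers, y is the line along which they close (so a half turn about z gives the same grasp; the last joint's range is limited). The gripper opens to 85 mm and grips with 20 to 120 N. Pads are 22 mm wide; open, the fingers measure 114 mm over their backs; the gripper's body (76 mm by 85 mm) begins 54 mm behind the grasp point. The pads swing forward as they close: fully open they stand 13 mm farther back than shut.
Start: joints at [-1.302, 0.286, 1.577, -0, 1.279, -0.15], TCP at [0.275, -0.617, 0.207] pointing down, gripper open.
Joint ranges: [-2.77, 2.77], [-0.9, 2.22], [0.21, 2.48], [-1.53, 4.67], [0.24, 2.81], [-2.84, 2.84]. Speed limits (rad/s): [2.79, 2.79, 3.14, 3.14, 3.14, 3.14].

### API

Orientations are given as a unit quaternion [x, y, z, w].
In Python, from plant import ctrl gives the robot as it stands.
- The arm moves only by the tool pendant, called as name(argument=value, ...), one argument or row to a line, values as JSON. Schema: {"type":"object","properties":{"ticks":{"type":"array","items":{"type":"number"},"minItems":7,"maxItems":70},"grip_n":{"type":"number"},"only":{"type":"string"},"quiet":{"type":"boolean"},"lines":{"type":"string"}},"required":["ticks"],"additionalProperties":false}. ticks is one flat list of numbers that holds 1 to 10 rows one after another, with no inner brackets; each row has 7 numbers: dx, dy, dz in m, then a rotation vector rx, ry, rz in rad, then the opening from 0.0 (shut) to 1.0 (fully open); each row is the pose to reach, as a shift and turn from the pose commanded when the call began, along the tool's axes at that moment; what a row does not reach only later rows make up. A row lasts 1/8 s, in which the tool goes at most 0.0625 m and 0.188 rad, less where a joint would pass 70% of its speed; a pose out of reach is approached as far as the arm can. The fingers move at their own pace and stop on an object; grip_n is the grip in N (left out, the last holds). Time passes only in rows, so rows that do not move let the fingers close. The tool returns the time, the measured TCP pose, the force, the opening and the grip force at its end. only (a regular expression) keeps the lines of the reply that match it, lines (a string "A,B") keeps lines A to B, and quiet returns only ok. Input that does not fit is refused with a message, and nothing moves.
- ctrl.get_state(): the state, without advancing time (a new reading comes with each control period).
- ctrl.read_camera(name): name is "scene" or "top"; returns a dict with "pixels" (400x640x3 uint8, red, green, blue), "camera_matrix" (3x3 intrinsics, pixels), "xyz" and "orientation" of the camera in the world. Camera axes: x right, y down, z forward; pixel columns grow to the right and rows downward; lengths in m; the calibration is good to about 2 mm. A picture is of the moment at which its call begins. There is no depth.
- ctrl.sign_off(): hands the job in; it is judged then, once.
Trained networks look in the newest picture that a camera, given by its name, has taken for a name from the list of things; names that differ only in an ending like _2 or _b are one class to them, and where a whole thing is asked for, a point or a joint stands for the part that bears it (a point fixed in the world has none). Each returns a list of dicts, best first, with "conf" (0 to 1); they miss things now and then, are a little off and sometimes report something else, mostly with a low value. They report only what shows in the picture. A call takes as long as a camera call. They do not tell look-alikes from the thing itself.
- ctrl.recognise(camera, thing): "position" ([x, y, z] in m, in world coordinates, good to about 4 mm: the middle of the surface that is visible of it).
- ctrl.masks_of(camera, thing): "region" (400x640 bool, what is visible of it).
- ctrl.mark_of(camera, thing): "position" ([x, y, z] in m, in world coordinates, good to about 4 mm: a listed point, or the origin of a listed thing).
The state is a dict: "time": time; "qpos": joint angles; "dq": joint speeds; "joint_efforts": joint torques, N m; "eef_pos": TCP position; "tcp_rot": TCP orientation; "contact_force": force on the tool from outside, world axes, zero at the start; "wrist_torque": the same for the moment, N m; "opening": opening from 0.0 (shut) to 1.0 (fully open); "finger_force": force on a finger pad.
Only numpy, scipy, OpenCV 4.12 (cv2) and the standard library are available. Lean on these libraries where they do the work, as an engineer would, in place of code of your own. Each camera call takes 0.05 s, during which the arm holds its last target. There are 200 camera calls.

## Working session

There is one attempt and no reset: what is moved stays moved. The work goes in short steps, Python scripts to look and compute and a tool call to move; the robot and the scene stay as the last step left them, time stands still between calls to the robot, and variables do not carry over. Pictures are saved under pics/ and viewed, at most 10 in all, crops included, and the job is handed in when it is done.

```bash
ls; mkdir -p pics; python3 - <<'E'
from plant import ctrl
import cv2
s=ctrl.get_state()
print(s, ctrl.pinch_z)
for c in("top","scene"):
    p=ctrl.read_camera(c); cv2.imwrite(f"pics/{c}0.png",p["pixels"][:,:,::-1]); print(c,p["xyz"],p["orientation"],p["camera_matrix"])
    for t in("hub_a","rack","nest_1","nest_2","nest_3","glue_bottle","finish_tin"):
        print(t,[(r["conf"],[round(float(v),3) for v in r["position"]]) for r in ctrl.mark_of(c,t)])
E
```

```text
pics
{'time': 0.0, 'qpos': array([-1.30199148e+00,  2.87177954e-01,  1.57816966e+00, -3.71699789e-06,
        1.27859452e+00, -1.49975527e-01]), 'dq': array([-2.72887696e-04, -7.16855813e-04,  8.55960269e-05, -4.82490984e-04,
        3.52295405e-04,  9.44098359e-04]), 'joint_efforts': array([ 6.18960275e-04, -4.05979800e+01, -2.92625320e+01, -1.50031619e-04,
        5.81306987e-03, -1.81615277e-06]), 'eef_pos': array([ 0.27433735, -0.61596116,  0.20594302]), 'tcp_rot': array([ 9.78157068e-01,  2.07863828e-01, -7.15316775e-05, -1.17256159e-03]), 'contact_force': array([ 0.12413087,  1.20448288, -0.19211058]), 'wrist_torque': array([-0.00522733,  0.01840554,  0.05331206]), 'finger_force': 0.0, 'opening': 1.0015275108352104} 0.0187
top [0.45355085 0.07128428 1.49468958] [-0.7037401   0.70942249 -0.02640318  0.0277934 ] [[449.73975244   0.         313.82598805]
 [  0.         449.73975244 204.64436441]
 [  0.           0.           1.        ]]
hub_a [(0.76, [0.465, 0.296, -0.001]), (0.61, [0.564, 0.217, -0.0]), (0.56, [0.484, 0.077, -0.004]), (0.51, [0.656, 0.096, -0.003]), (0.48, [0.60
[... 720 characters left out ...]
   ]]
hub_a [(0.78, [0.657, 0.097, -0.0]), (0.76, [0.469, 0.295, -0.001]), (0.62, [0.481, 0.08, 0.005]), (0.56, [0.562, 0.215, 0.003])]
rack [(0.63, [0.476, -0.207, -0.004])]
nest_1 [(0.83, [0.469, -0.119, 0.036]), (0.77, [0.496, -0.293, 0.036]), (0.74, [0.733, 0.029, 0.001]), (0.64, [0.477, -0.204, 0.039])]
nest_2 [(0.83, [0.469, -0.119, 0.036]), (0.77, [0.496, -0.293, 0.036]), (0.74, [0.733, 0.029, 0.001]), (0.64, [0.477, -0.204, 0.039])]
nest_3 [(0.83, [0.469, -0.119, 0.036]), (0.77, [0.496, -0.293, 0.036]), (0.74, [0.733, 0.029, 0.001]), (0.64, [0.477, -0.204, 0.039])]
glue_bottle [(0.87, [0.777, -0.105, 0.003])]
finish_tin [(0.93, [0.744, -0.231, 0.003]), (0.31, [0.622, 0.503, -0.001])]
```

View pics/top0.png

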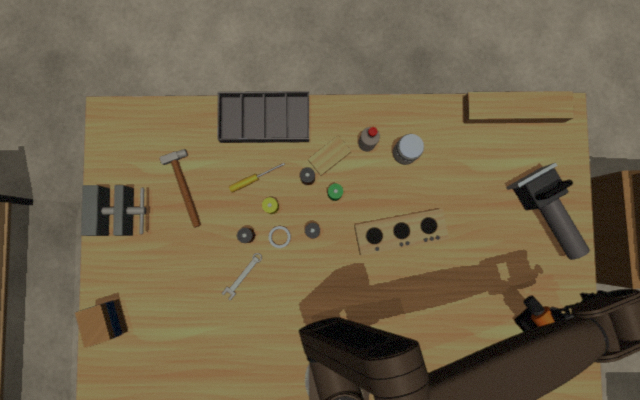

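View pics/scene0.png

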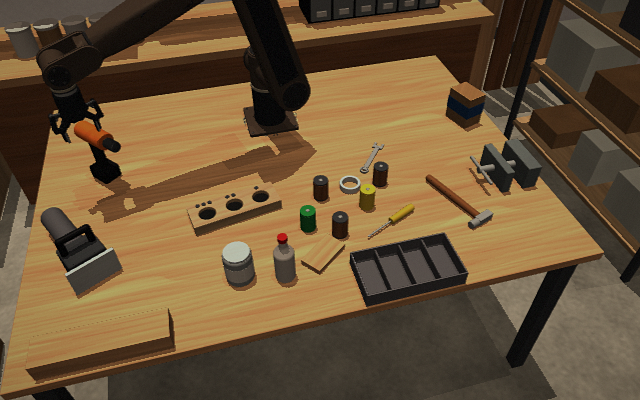

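Top view: the dark hubs are at pixels (307,176), (313,230) and (246,235). The green look-alike is at (335,191) and the yellow one at (270,205). The rack nests are at (375,236), (402,231) and (429,226), with one, two and three pips. The scene view agrees. Next I refine the positions with blob centroids.

```bash
cat > h.py <<'E'
from plant import ctrl
import cv2, numpy as np
from scipy.spatial.transform import Rotation as R
def px(p,X):
    c=R.from_quat(p["orientation"]).inv().apply(np.atleast_2d(X)-p["xyz"]); q=c@p["camera_matrix"].T; return q[:,:2]/q[:,2:]
def ray(p,u,z):
    d=R.from_quat(p["orientation"]).apply(np.linalg.solve(p["camera_matrix"],[u[0],u[1],1])); return p["xyz"]+d*(z-p["xyz"][2])/d[2]
E
python3 - <<'E'
from h import *
for c in("top","scene"):
    p=ctrl.read_camera(c); im=p["pixels"]
    ms=ctrl.masks_of(c,"hub_a")
    for m in ms:
        r=m["region"]; v,u=np.nonzero(r); col=im[r].mean(0)
        print(c,round(m["conf"],2),u.mean().round(1),v.mean().round(1),len(u),col.round(),u.min(),u.max(),v.min(),v.max())
    g=im.max(2).astype(int)
    for n,(x,y) in {"n1":(.465,-.119),"n2":(.479,-.207),"n3":(.495,-.296)}.items():
        u0=px(p,[x,y,.036])[0]; 
        a,b=np.round(u0).astype(int); w=16
        sub=(g[b-w:b+w,a-w:a+w]<50).astype(np.uint8)
        k,l,st,ce=cv2.connectedComponentsWithStats(sub); i=1+np.argmin(np.hypot(*(ce[1:]-w).T)-st[1:,4]*.05)
        cc=ce[i]+[a-w,b-w]; print(c,n,u0.round(1),cc.round(2),st[i],ray(p,cc,.036).round(4))
p=ctrl.read_camera("top"); a=p["pixels"][150:260,230:455,::-1]; cv2.imwrite("pics/c1.png",cv2.resize(a,None,fx=3.5,fy=3.5,interpolation=cv2.INTER_CUBIC))
E
```

```text
top 0.79 245.0 234.6 205 [66. 63. 58.] 237 253 228 241
top 0.79 269.4 205.2 210 [132. 135.  58.] 262 277 197 213
top 0.77 307.0 175.7 219 [66. 63. 57.] 300 314 167 184
top 0.66 311.4 230.3 194 [74. 71. 65.] 304 319 223 237
top 0.51 334.1 191.4 251 [ 70. 110.  64.] 326 342 183 200
top n1 [373.6 235.2] [374.02 235.5 ] [  9   9  15  16 190] [ 0.4639 -0.1202  0.036 ]
top n2 [400.7 230.6] [401.16 230.3 ] [  9   8  15  16 187] [ 0.48   -0.2083  0.036 ]
top n3 [428.1 225.5] [428.32 225.28] [  9   9  16  16 186] [ 0.4955 -0.2967  0.036 ]
scene 0.83 340.1 224.5 414 [51. 38. 28.] 332 348 211 239
scene 0.81 307.7 218.2 386 [23. 65. 26.] 300 315 205 232
scene 0.8 320.3 187.8 382 [52. 38. 28.] 312 328 175 201
scene 0.75 380.0 173.5 332 [47. 34. 25.] 373 387 161 186
scene 0.63 366.8 197.3 358 [109.  92.  24.] 359 374 185 210
scene n1 [260.6 195.4] [260.08 196.99] [  8  14  15   9 111] [ 0.472  -0.1219  0.036 ]
scene n2 [234.5 203.3] [233.72 205.55] [  8  15  16   9 110] [ 0.4887 -0.2108  0.036 ]
scene n3 [207.3 211.9] [206.85 213.76] [  8  13  16  10 127] [ 0.5029 -0.2982  0.036 ]
```

View pics/c1.png

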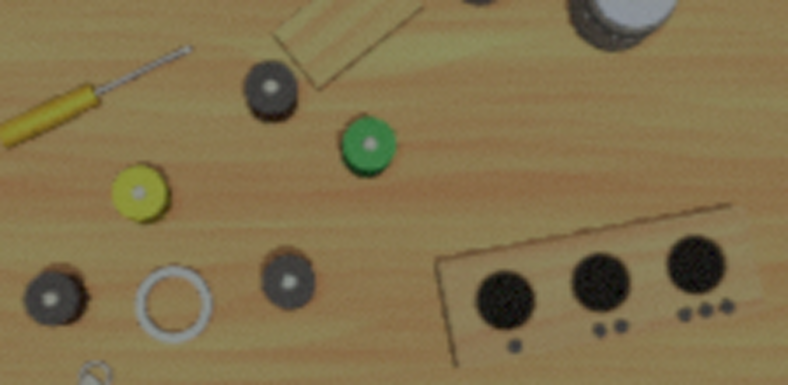

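The crop shows each hub's cap with a bright centre spot, and confirms one, two and three pips at nests n1, n2 and n3 from left to right. I'll triangulate the cap centres from both cameras and plan the first move at yaw 0, so tool axes = (x, -y, -z) in world.

```bash
python3 - <<'E'
from h import *
from scipy.spatial.transform import Rotation as R
P={c:ctrl.read_camera(c) for c in("top","scene")}
for n,(x,y) in {"H1":(.657,.096),"H2":(.483,.079),"H3":(.466,.296)}.items():
    for c,p in P.items():
        u0=px(p,[x,y,.075])[0]; a,b=np.round(u0).astype(int); w=5
        g=p["pixels"][b-w:b+w+1,a-w:a+w+1].astype(float).min(2)
        s=g-np.median(g)-15; s[s<0]=0
        # keep blob round max nearest centre
        yy,xx=np.mgrid[-w:w+1,-w:w+1]; s=s*(np.hypot(xx,yy)<4.5)
        k=np.unravel_index(s.argmax(),s.shape); s=s*(np.hypot(xx-xx[k],yy-yy[k])<2.6)
        uv=[a+(s*xx).sum()/s.sum(), b+(s*yy).sum()/s.sum()]
        print(n,c,u0.round(1),np.round(uv,2),ray(p,uv,.075).round(4))
st=ctrl.get_state(); r=R.from_quat(st["tcp_rot"])
print(st["time"],st["eef_pos"],r.inv().apply(np.array([.484,.079,.206])-st["eef_pos"]), (r.inv()*R.from_quat([1,0,0,0])).as_rotvec())
E
```

```text
H1 top [306.6 175.1] [306.91 174.3 ] [0.6597 0.0949 0.075 ]
H1 scene [340.  215.4] [339.77 216.09] [0.6597 0.0945 0.075 ]
H2 top [312.3 229.8] [312.14 230.09] [0.4822 0.0796 0.075 ]
H2 scene [320.1 179.4] [320.25 179.5 ] [0.4835 0.0794 0.075 ]
H3 top [243.5 235.8] [243.84 234.98] [0.4685 0.2949 0.075 ]
H3 scene [380.9 164.8] [380.67 165.44] [0.4692 0.2941 0.075 ]
1.15 [ 0.27451897 -0.61664779  0.20734246] [ 0.47429107 -0.55032372  0.00131922] [2.73294933e-05 1.71928141e-05 4.18833856e-01]
```

pendant(
  ticks=[0.474, -0.550, 0, 0, 0, 0.419, 1, 0.474, -0.550, 0, 0, 0, 0.419, 1, 0.474, -0.550, 0, 0, 0, 0.419, 1, 0.474, -0.550, 0, 0, 0, 0.419, 1, 0.474, -0.550, 0, 0, 0, 0.419, 1, 0.474, -0.550, 0, 0, 0, 0.419, 1, 0.474, -0.550, 0, 0, 0, 0.419, 1, 0.474, -0.550, 0, 0, 0, 0.419, 1, 0.474, -0.550, 0, 0, 0, 0.419, 1, 0.474, -0.550, 0, 0, 0, 0.419, 1],
  grip_n=40,
)

```text
time: 2.4
eef_pos: [0.4551, -0.0162, 0.2079]
tcp_rot: [1.0, -0.0, 0.001, 0.0]
contact_force: [1.3, 0.8, 0.5]
opening: 1.001
finger_force: 0.0
```

pendant(
  ticks=[0.028, -0.096, 0.02, 0, 0, 0, 1, 0.028, -0.096, 0.06, 0, 0, 0, 1, 0.028, -0.096, 0.10, 0, 0, 0, 1, 0.028, -0.096, 0.10, 0, 0, 0, 1, 0.028, -0.096, 0.10, 0, 0, 0, 1],
)

```text
time: 3.02
eef_pos: [0.4839, 0.0774, 0.109]
tcp_rot: [1.0, -0.0, 0.001, 0.0]
contact_force: [0.7, 0.4, -0.3]
opening: 1.002
finger_force: 0.0
```

pendant(
  ticks=[-0.001, -0.002, 0.03, 0, 0, 0, 1, -0.001, -0.002, 0.06, 0, 0, 0, 1, -0.001, -0.002, 0.075, 0, 0, 0, 1, -0.001, -0.002, 0.075, 0, 0, 0, 0.3, -0.001, -0.002, 0.075, 0, 0, 0, 0.3, -0.001, -0.002, 0.075, 0, 0, 0, 0.3, -0.001, -0.002, 0.075, 0, 0, 0, 0.3],
  grip_n=40,
)

```text
time: 3.9
eef_pos: [0.4835, 0.08, 0.0344]
tcp_rot: [1.0, -0.0, 0.002, -0.0]
contact_force: [-0.8, 2.8, 6.4]
opening: 0.565
finger_force: 41.8
```

pendant(
  ticks=[0, 0, -0.015, 0, 0, 0, 0.3, 0, 0, -0.03, 0, 0, 0, 0.3, 0, 0, -0.03, 0, 0, 0, 0.3, 0, 0, -0.03, 0, 0, 0, 0.3, 0, 0, -0.03, 0, 0, 0, 0.3],
  grip_n=40,
)

```text
time: 4.53
eef_pos: [0.481, 0.0798, 0.0615]
tcp_rot: [1.0, -0.0, -0.001, -0.0]
contact_force: [-0.4, 0.1, -8.4]
opening: 0.56
finger_force: 43.8
```

```bash
python3 -c "
from h import *
for i in range(3): ctrl.read_camera('top'); print(ctrl.get_state()['contact_force'])"
```

```text
[-0.61350995  0.14181522 -7.02495959]
[-0.6153961   0.20385568 -8.27950704]
[ 0.28947159  0.17975123 -7.66157888]
```

About 7.7 N, so this hub is the steel one. I'll set it back and keep the stated order (empty, alloy, steel), then weigh the next.

pendant(
  ticks=[0, 0, 0.015, 0, 0, 0, 0.3, 0, 0, 0.025, 0, 0, 0, 0.3, 0, 0, 0.03, 0, 0, 0, 0.3, 0, 0, 0.03, 0, 0, 0, 0.3, 0, 0, 0.03, 0, 0, 0, 1, 0, 0, 0.03, 0, 0, 0, 1, 0, 0, 0.03, 0, 0, 0, 1, 0, 0, -0.02, 0, 0, 0, 1, 0, 0, -0.065, 0, 0, 0, 1, 0, 0, -0.065, 0, 0, 0, 1],
  grip_n=40,
)

```text
time: 5.92
eef_pos: [0.4853, 0.0797, 0.132]
tcp_rot: [1.0, -0.0, 0.005, 0.0]
contact_force: [0.6, 0.6, -0.1]
opening: 0.999
finger_force: 0.0
```

pendant(
  ticks=[-0.014, -0.215, 0, 0, 0, 0, 1, -0.014, -0.215, 0, 0, 0, 0, 1, -0.014, -0.215, 0, 0, 0, 0, 1, -0.014, -0.215, 0, 0, 0, 0, 1, -0.014, -0.215, 0, 0, 0, 0, 1, -0.014, -0.215, 0, 0, 0, 0, 1],
)

```text
time: 6.68
eef_pos: [0.4673, 0.294, 0.1262]
tcp_rot: [1.0, -0.0, -0.001, 0.001]
contact_force: [0.1, -0.6, 0.1]
opening: 1.001
finger_force: 0.0
```

pendant(
  ticks=[0.001, -0.001, 0.05, 0, 0, 0, 1, 0.001, -0.001, 0.08, 0, 0, 0, 1, 0.001, -0.001, 0.093, 0, 0, 0, 1, 0.001, -0.001, 0.093, 0, 0, 0, 0.3, 0.001, -0.001, 0.093, 0, 0, 0, 0.3, 0.001, -0.001, 0.093, 0, 0, 0, 0.3, 0.001, -0.001, 0.093, 0, 0, 0, 0.3],
  grip_n=40,
)

```text
time: 7.55
eef_pos: [0.4706, 0.2962, 0.0364]
tcp_rot: [1.0, 0.0, 0.002, -0.0]
contact_force: [0.2, -1.7, 5.9]
opening: 0.564
finger_force: 41.8
```

pendant(
  ticks=[0, 0, -0.015, 0, 0, 0, 0.3, 0, 0, -0.03, 0, 0, 0, 0.3, 0, 0, -0.03, 0, 0, 0, 0.3, 0, 0, -0.03, 0, 0, 0, 0.3, 0, 0, -0.03, 0, 0, 0, 0.3],
  grip_n=40,
)

```text
time: 8.18
eef_pos: [0.4682, 0.2956, 0.0636]
tcp_rot: [1.0, -0.0, -0.001, 0.0]
contact_force: [0.5, 0.0, -1.6]
opening: 0.556
finger_force: 41.6
```

```bash
python3 -c "
from h import *
for i in range(4): ctrl.read_camera('top'); print(ctrl.get_state()['contact_force'])"
```

```text
[ 0.53868125  0.26546143 -1.74167807]
[-0.28110199 -0.20121487 -0.88769509]
[ 0.06336742  0.79738875 -1.54905625]
[-0.08876682 -0.09926224 -0.86283245]
```

1.3 N, so this is the empty hub. It goes to nest 1.

pendant(
  ticks=[0, 0, -0.06, 0, 0, 0, 0.3, 0, 0.03, -0.10, 0, 0, 0, 0.3, -0.005, 0.416, -0.10, 0, 0, 0, 0.3, -0.005, 0.416, -0.10, 0, 0, 0, 0.3, -0.005, 0.416, -0.10, 0, 0, 0, 0.3, -0.005, 0.416, -0.10, 0, 0, 0, 0.3, -0.005, 0.416, -0.10, 0, 0, 0, 0.3, -0.005, 0.416, -0.10, 0, 0, 0, 0.3, -0.005, 0.416, -0.10, 0, 0, 0, 0.3, -0.005, 0.416, -0.10, 0, 0, 0, 0.3],
)

```text
time: 9.62
eef_pos: [0.4635, -0.1204, 0.1641]
tcp_rot: [1.0, -0.001, -0.0, -0.0]
contact_force: [-0.8, 0.2, -2.0]
opening: 0.56
finger_force: 42.3
```

pendant(
  ticks=[0, 0, 0.05, 0, 0, 0, 0.3, 0, 0, 0.07, 0, 0, 0, 0.3, 0, 0, 0.07, 0, 0, 0, 0.3, 0, 0, 0.07, 0, 0, 0, 0.3],
)

```text
time: 10.12
eef_pos: [0.4646, -0.1194, 0.0954]
tcp_rot: [1.0, 0.001, 0.001, 0.0]
contact_force: [0.4, -0.6, -1.0]
opening: 0.562
finger_force: 42.3
```

```bash
python3 - <<'E'
from h import *
s=ctrl.get_state(); print(s["eef_pos"])
for c in("top","scene"):
    p=ctrl.read_camera(c)
    u=px(p,[.466,-.1205,.08])[0]; a,b=np.round(u).astype(int)
    k=p["pixels"][b-30:b+30,a-40:a+40,::-1]; cv2.imwrite(f"pics/g_{c}.png",cv2.resize(k,None,fx=7,fy=7,interpolation=cv2.INTER_CUBIC)); print(c,a,b,u)
a=cv2.imread("pics/g_top.png");b=cv2.imread("pics/g_scene.png")
cv2.imwrite("pics/g1.png",cv2.resize(np.vstack([a,b]),(400,600)))
E
```

```text
[ 0.46464221 -0.11939832  0.09543902]
top 376 235 [375.93870324 234.72051685]
scene 259 186 [258.9353115  185.87776567]
```

View pics/g1.png

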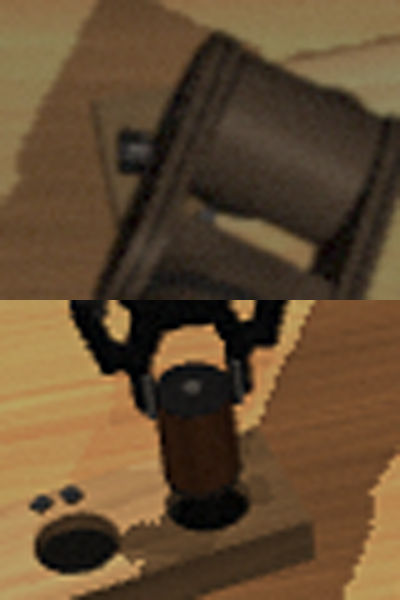

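The scene crop shows the hub centred above nest 1 (crop ellipse about (208,505)). I descend slowly.

pendant(
  ticks=[0, 0.001, 0.012, 0, 0, 0, 0.3, 0, 0.001, 0.02, 0, 0, 0, 0.3, 0, 0.001, 0.022, 0, 0, 0, 0.3, 0, 0.001, 0.024, 0, 0, 0, 0.3, 0, 0.001, 0.026, 0, 0, 0, 0.3, 0, 0.001, 0.028, 0, 0, 0, 0.3, 0, 0.001, 0.03, 0, 0, 0, 0.3],
)

```text
time: 11.1
eef_pos: [0.4657, -0.1213, 0.066]
tcp_rot: [1.0, -0.0, 0.002, 0.0]
contact_force: [1.9, 2.7, 0.4]
opening: 0.561
finger_force: 42.4
```

```bash
python3 -c "
from h import *
for i in range(4): ctrl.read_camera('scene'); s=ctrl.get_state(); print(s['eef_pos'].round(4),s['contact_force'].round(1))"
```

```text
[ 0.465  -0.1211  0.0649] [2.  2.8 0.3]
[ 0.4646 -0.1209  0.0646] [2.6 3.7 0.7]
[ 0.4646 -0.1209  0.0645] [3.5 3.3 1.2]
[ 0.4642 -0.1209  0.0643] [ 2.7  2.9 -0.5]
```

The hub is inside the mouth and lightly touching the −x, −y wall, so I nudge it off 1 mm and continue.

pendant(
  ticks=[0.001, -0.001, 0.001, 0, 0, 0, 0.3, 0.001, -0.001, 0.003, 0, 0, 0, 0.3, 0.001, -0.001, 0.005, 0, 0, 0, 0.3, 0.001, -0.001, 0.007, 0, 0, 0, 0.3, 0.001, -0.001, 0.009, 0, 0, 0, 0.3, 0.001, -0.001, 0.011, 0, 0, 0, 0.3],
  grip_n=60,
)

```text
time: 12.05
eef_pos: [0.4649, -0.1203, 0.0547]
tcp_rot: [1.0, -0.0, -0.0, -0.0]
contact_force: [-1.4, 3.1, 8.8]
opening: 0.552
finger_force: 63.6
```

```bash
python3 -c "
from h import *
for i in range(3): ctrl.read_camera('scene'); s=ctrl.get_state(); print(s['eef_pos'].round(4),s['contact_force'].round(1))"
```

```text
[ 0.4648 -0.1203  0.0545] [-1.2  3.   9. ]
[ 0.4648 -0.1203  0.0545] [-1.1  2.7  8.3]
[ 0.4648 -0.1202  0.0545] [-1.8  2.6  7.9]
```

pendant(
  ticks=[0, 0, 0.002, 0, 0, 0, 0.3, 0, 0, 0.004, 0, 0, 0, 0.3, 0, 0, 0.006, 0, 0, 0, 0.3, 0, 0, 0.0075, 0, 0, 0, 0.3],
  grip_n=60,
)

```text
time: 12.7
eef_pos: [0.4656, -0.1205, 0.0503]
tcp_rot: [1.0, -0.0, -0.001, -0.001]
contact_force: [-9.1, 6.6, 31.9]
opening: 0.548
finger_force: 65.9
```

pendant(
  ticks=[0, 0, 0.0015, 0, 0, 0, 0.3],
)

```text
time: 12.82
eef_pos: [0.466, -0.1205, 0.0502]
tcp_rot: [1.0, -0.0, -0.001, -0.001]
contact_force: [-11.2, 7.8, 38.9]
opening: 0.554
finger_force: 66.7
```

pendant(
  ticks=[0, 0, 0.0015, 0, 0, 0, 0.3],
)

```text
time: 12.95
eef_pos: [0.4665, -0.1206, 0.0502]
tcp_rot: [1.0, 0.0, -0.001, -0.001]
contact_force: [-14.3, 9.2, 47.7]
opening: 0.553
finger_force: 67.5
```

The stop is met: z stands still at 0.0502 and the force rises. I back off the load and release.

pendant(
  ticks=[0, 0, -0.003, 0, 0, 0, 0.3, 0, 0, -0.006, 0, 0, 0, 0.3],
)

```text
time: 13.2
eef_pos: [0.465, -0.1203, 0.0507]
tcp_rot: [1.0, 0.0, 0.0, 0.0]
contact_force: [0.6, 1.3, -0.0]
opening: 0.548
finger_force: 62.6
```

pendant(
  ticks=[0, 0, 0, 0, 0, 0, 0.8, 0, 0, 0, 0, 0, 0, 0.8, 0, 0, 0, 0, 0, 0, 0.8, 0, 0, -0.03, 0, 0, 0, 0.8, 0, 0, -0.08, 0, 0, 0, 1, 0, 0, -0.11, 0, 0, 0, 1],
)

```text
time: 13.95
eef_pos: [0.4653, -0.1207, 0.1608]
tcp_rot: [1.0, -0.0, 0.001, 0.001]
contact_force: [-0.4, -0.6, -0.4]
opening: 1.002
finger_force: 0.0
```

pendant(
  ticks=[0.1945, -0.2155, 0, 0, 0, 0, 1, 0.1945, -0.2155, 0, 0, 0, 0, 1, 0.1945, -0.2155, 0, 0, 0, 0, 1, 0.1945, -0.2155, 0, 0, 0, 0, 1, 0.1945, -0.2155, 0, 0, 0, 0, 1, 0.1945, -0.2155, 0.05, 0, 0, 0, 1, 0.1945, -0.2155, 0.05, 0, 0, 0, 1],
)

```text
time: 14.82
eef_pos: [0.6551, 0.0956, 0.1026]
tcp_rot: [1.0, 0.0, -0.006, 0.0]
contact_force: [-0.9, -0.2, 0.2]
opening: 1.001
finger_force: 0.0
```

```bash
python3 - <<'E'
from h import *
p=ctrl.read_camera("scene")
for z in(.086,.089,.092,.1): print(z,px(p,[.4645,-.1203,z])[0].round(1))
k=p["pixels"][140:240,180:320,::-1]; cv2.imwrite("pics/n1.png",cv2.resize(k,None,fx=5,fy=5,interpolation=cv2.INTER_CUBIC))
E
```

```text
0.086 [258.7 184.2]
0.089 [258.7 183.5]
0.092 [258.6 182.8]
0.1 [258.3 181. ]
```

View pics/n1.png

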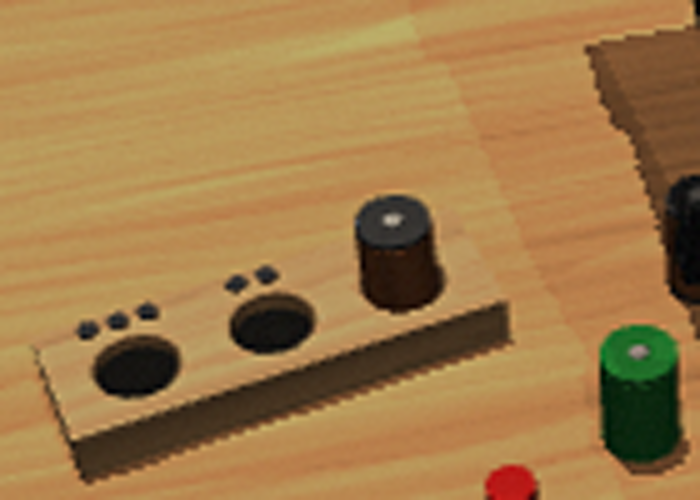

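The hub stands upright in nest 1. Its cap spot at full-image pixel (258.2,183.6) matches the predicted height for a fully home hub (183.5). Next is H1, which should be the alloy hub.

pendant(
  ticks=[0, 0, 0.01, 0, 0, 0, 1, 0, 0, 0.01, 0, 0, 0, 1],
)

```text
time: 15.12
eef_pos: [0.6595, 0.0947, 0.0996]
tcp_rot: [1.0, -0.001, 0.0, 0.0]
contact_force: [-0.7, -0.7, 0.0]
opening: 1.006
finger_force: 0.0
```

pendant(
  ticks=[0, 0, 0.035, 0, 0, 0, 1, 0, 0, 0.06, 0, 0, 0, 1, 0, 0, 0.065, 0, 0, 0, 1, 0, 0, 0.065, 0, 0, 0, 0.3, 0, 0, 0.065, 0, 0, 0, 0.3, 0, 0, 0.065, 0, 0, 0, 0.3, 0, 0, 0.065, 0, 0, 0, 0.3],
  grip_n=50,
)

```text
time: 16.0
eef_pos: [0.6608, 0.0954, 0.0363]
tcp_rot: [1.0, -0.0, 0.002, -0.0]
contact_force: [-0.5, -0.2, 6.2]
opening: 0.555
finger_force: 52.4
```

pendant(
  ticks=[0, 0, -0.015, 0, 0, 0, 0.3, 0, 0, -0.03, 0, 0, 0, 0.3, 0, 0, -0.03, 0, 0, 0, 0.3, 0, 0, -0.03, 0, 0, 0, 0.3, 0, 0, -0.03, 0, 0, 0, 0.3],
)

```text
time: 16.62
eef_pos: [0.6586, 0.0952, 0.0629]
tcp_rot: [1.0, -0.0, -0.001, -0.0]
contact_force: [0.0, 0.8, -3.3]
opening: 0.555
finger_force: 52.6
```

```bash
python3 -c "
from h import *
for i in range(3): ctrl.read_camera('top'); print(ctrl.get_state()['contact_force'])"
```

```text
[-0.56200866  0.90109846 -3.35899602]
[ 0.17739963  0.02684437 -4.08257196]
[ 0.44244293  0.66115568 -4.40778885]
```

About 3.9 N, so this is the alloy hub. It goes to nest 2.

pendant(
  ticks=[0, 0, -0.05, 0, 0, 0, 0.3, -0.01, 0.02, -0.10, 0, 0, 0, 0.3, -0.178, 0.3035, -0.10, 0, 0, 0, 0.3, -0.178, 0.3035, -0.10, 0, 0, 0, 0.3, -0.178, 0.3035, -0.10, 0, 0, 0, 0.3, -0.178, 0.3035, -0.10, 0, 0, 0, 0.3, -0.178, 0.3035, -0.10, 0, 0, 0, 0.3, -0.178, 0.3035, -0.10, 0, 0, 0, 0.3, -0.178, 0.3035, -0.10, 0, 0, 0, 0.3, -0.178, 0.3035, -0.05, 0, 0, 0, 0.3],
)

```text
time: 18.02
eef_pos: [0.4858, -0.2099, 0.1184]
tcp_rot: [1.0, 0.0, 0.006, 0.003]
contact_force: [1.3, -0.2, -4.0]
opening: 0.556
finger_force: 54.2
```

pendant(
  ticks=[0, 0, 0.01, 0, 0, 0, 0.3, 0, 0, 0.02, 0, 0, 0, 0.3, 0, 0, 0.02, 0, 0, 0, 0.3],
)

```text
time: 18.4
eef_pos: [0.4818, -0.2078, 0.0942]
tcp_rot: [1.0, 0.0, 0.0, -0.0]
contact_force: [0.7, 0.4, -3.1]
opening: 0.56
finger_force: 54.1
```

pendant(
  ticks=[-0.0005, 0.0005, 0.012, 0, 0, 0, 0.3, -0.0005, 0.0005, 0.02, 0, 0, 0, 0.3, -0.0005, 0.0005, 0.022, 0, 0, 0, 0.3, -0.0005, 0.0005, 0.024, 0, 0, 0, 0.3, -0.0005, 0.0005, 0.026, 0, 0, 0, 0.3, -0.0005, 0.0005, 0.028, 0, 0, 0, 0.3, -0.0005, 0.0005, 0.028, 0, 0, 0, 0.3],
)

```text
time: 19.27
eef_pos: [0.4806, -0.2086, 0.0657]
tcp_rot: [1.0, -0.0, -0.0, -0.0]
contact_force: [1.0, -0.4, -3.1]
opening: 0.555
finger_force: 54.2
```

pendant(
  ticks=[0, 0, 0.002, 0, 0, 0, 0.3, 0, 0, 0.004, 0, 0, 0, 0.3, 0, 0, 0.006, 0, 0, 0, 0.3, 0, 0, 0.008, 0, 0, 0, 0.3, 0, 0, 0.01, 0, 0, 0, 0.3, 0, 0, 0.012, 0, 0, 0, 0.3],
  grip_n=60,
)

```text
time: 20.02
eef_pos: [0.4811, -0.2088, 0.0555]
tcp_rot: [1.0, 0.0, -0.0, -0.0]
contact_force: [-3.0, 1.4, 6.2]
opening: 0.551
finger_force: 63.7
```

pendant(
  ticks=[0, 0, 0.002, 0, 0, 0, 0.3],
)

```text
time: 20.15
eef_pos: [0.4811, -0.2088, 0.0536]
tcp_rot: [1.0, -0.0, -0.0, -0.0]
contact_force: [-2.8, 2.5, 6.5]
opening: 0.552
finger_force: 63.7
```

pendant(
  ticks=[0, 0, 0.0015, 0, 0, 0, 0.3],
)

```text
time: 20.27
eef_pos: [0.4811, -0.2088, 0.052]
tcp_rot: [1.0, -0.0, -0.0, -0.0]
contact_force: [-2.9, 2.2, 6.3]
opening: 0.552
finger_force: 63.8
```

pendant(
  ticks=[0, 0, 0.0015, 0, 0, 0, 0.3],
)

```text
time: 20.4
eef_pos: [0.4811, -0.2088, 0.0506]
tcp_rot: [1.0, -0.0, -0.0, -0.0]
contact_force: [-4.1, 2.6, 11.4]
opening: 0.549
finger_force: 64.3
```

pendant(
  ticks=[0, 0, 0.001, 0, 0, 0, 0.3],
)

```text
time: 20.52
eef_pos: [0.4813, -0.2088, 0.0505]
tcp_rot: [1.0, -0.0, -0.0, -0.0]
contact_force: [-5.7, 4.2, 14.9]
opening: 0.555
finger_force: 64.6
```

pendant(
  ticks=[0, 0, 0.001, 0, 0, 0, 0.3],
)

```text
time: 20.65
eef_pos: [0.4815, -0.2089, 0.0505]
tcp_rot: [1.0, -0.0, -0.0, -0.0]
contact_force: [-7.8, 4.6, 18.9]
opening: 0.555
finger_force: 65.1
```

pendant(
  ticks=[0, 0, 0.0005, 0, 0, 0, 0.3],
)

```text
time: 20.78
eef_pos: [0.4817, -0.2089, 0.0505]
tcp_rot: [1.0, 0.0, -0.0, -0.0]
contact_force: [-8.3, 6.5, 19.6]
opening: 0.553
finger_force: 65.1
```

pendant(
  ticks=[0, 0, -0.003, 0, 0, 0, 0.3, 0, 0, -0.003, 0, 0, 0, 0.3],
)

```text
time: 21.02
eef_pos: [0.4813, -0.2092, 0.0505]
tcp_rot: [1.0, -0.0, 0.001, 0.001]
contact_force: [-1.8, 0.8, 4.5]
opening: 0.554
finger_force: 63.7
```

The floor is at the stop. Release and go to the steel hub.

pendant(
  ticks=[0, 0, -0.001, 0, 0, 0, 0.8, 0, 0, -0.001, 0, 0, 0, 0.8, 0, 0, -0.001, 0, 0, 0, 0.8, 0, 0, -0.03, 0, 0, 0, 0.8, 0, 0, -0.08, 0, 0, 0, 1, 0, 0, -0.10, 0, 0, 0, 1],
)

```text
time: 21.78
eef_pos: [0.4822, -0.2097, 0.1526]
tcp_rot: [1.0, -0.0, 0.002, 0.001]
contact_force: [0.2, -0.5, -0.4]
opening: 1.001
finger_force: 0.0
```

pendant(
  ticks=[0.002, -0.288, 0, 0, 0, 0, 1, 0.002, -0.288, 0, 0, 0, 0, 1, 0.002, -0.288, 0, 0, 0, 0, 1, 0.002, -0.288, 0, 0, 0, 0, 1, 0.002, -0.288, 0, 0, 0, 0, 1, 0.002, -0.288, 0.04, 0, 0, 0, 1, 0.002, -0.288, 0.04, 0, 0, 0, 1, 0.002, -0.288, 0.04, 0, 0, 0, 1],
)

```text
time: 22.78
eef_pos: [0.4832, 0.079, 0.11]
tcp_rot: [1.0, -0.0, 0.0, 0.0]
contact_force: [-1.1, -1.2, -0.4]
opening: 1.0
finger_force: 0.0
```

```bash
python3 - <<'E'
from h import *
for c,w in(("top",5),("scene",5)):
    p=ctrl.read_camera(c)
    for n,X in {"n2":(.481,-.2085,.089),"H2":(.4835,.0795,.075)}.items():
        u0=px(p,X)[0]; a,b=np.round(u0).astype(int)
        g=p["pixels"][b-w:b+w+1,a-w:a+w+1].astype(float).min(2); s=g-np.median(g)-15; s[s<0]=0
        yy,xx=np.mgrid[-w:w+1,-w:w+1]; s*=np.hypot(xx,yy)<4.5
        k=np.unravel_index(s.argmax(),s.shape); s*=np.hypot(xx-xx[k],yy-yy[k])<2.6
        uv=[a+(s*xx).sum()/s.sum(), b+(s*yy).sum()/s.sum()]
        print(c,n,u0.round(1),np.round(uv,2),ray(p,uv,X[2]).round(4))
E
```

```text
top n2 [404.5 229.6] [405.09 230.34] [ 0.4788 -0.2105  0.089 ]
top H2 [312.2 229.7] [nan nan] [nan nan nan]
scene n2 [232.  191.9] [231.02 191.62] [ 0.4788 -0.2112  0.089 ]
scene H2 [320.3 179.5] [319.94 178.89] [0.4803 0.0792 0.075 ]<stdin>:9: RuntimeWarning: invalid value encountered in scalar divide
```

pendant(
  ticks=[-0.002, 0, 0.045, 0, 0, 0, 1, -0.002, 0, 0.07, 0, 0, 0, 1, -0.002, 0, 0.075, 0, 0, 0, 1, -0.002, 0, 0.075, 0, 0, 0, 0.3, -0.002, 0, 0.075, 0, 0, 0, 0.3, -0.002, 0, 0.075, 0, 0, 0, 0.3, -0.002, 0, 0.075, 0, 0, 0, 0.3],
  grip_n=60,
)

```text
time: 23.75
eef_pos: [0.4826, 0.0796, 0.0367]
tcp_rot: [1.0, -0.0, 0.002, -0.0]
contact_force: [-1.4, 1.7, 5.7]
opening: 0.551
finger_force: 61.8
```

pendant(
  ticks=[0, 0, -0.015, 0, 0, 0, 0.3, 0, 0, -0.04, 0, 0, 0, 0.3, 0, 0, -0.09, 0, 0, 0, 0.3, 0, 0, -0.13, 0, 0, 0, 0.3, 0, 0, -0.13, 0, 0, 0, 0.3, 0, 0, -0.13, 0, 0, 0, 0.3],
)

```text
time: 24.5
eef_pos: [0.4786, 0.0793, 0.1617]
tcp_rot: [1.0, -0.0, -0.002, -0.0]
contact_force: [-1.3, 0.6, -9.2]
opening: 0.556
finger_force: 65.0
```

pendant(
  ticks=[0.016, 0.376, 0, 0, 0, 0, 0.3, 0.016, 0.376, 0, 0, 0, 0, 0.3, 0.016, 0.376, 0, 0, 0, 0, 0.3, 0.016, 0.376, 0, 0, 0, 0, 0.3, 0.016, 0.376, 0, 0, 0, 0, 0.3, 0.016, 0.376, 0, 0, 0, 0, 0.3, 0.016, 0.376, 0, 0, 0, 0, 0.3, 0.016, 0.376, 0.03, 0, 0, 0, 0.3, 0.016, 0.376, 0.065, 0, 0, 0, 0.3, 0.016, 0.376, 0.065, 0, 0, 0, 0.3],
)

```text
time: 25.75
eef_pos: [0.4922, -0.2923, 0.0922]
tcp_rot: [1.0, 0.0, -0.006, -0.005]
contact_force: [-0.6, 0.4, -8.3]
opening: 0.549
finger_force: 65.7
```

pendant(
  ticks=[0, 0, 0, 0, 0, 0, 0.3],
)

```text
time: 25.88
eef_pos: [0.4966, -0.2961, 0.0988]
tcp_rot: [1.0, 0.0, -0.0, -0.0]
contact_force: [0.0, -0.1, -7.0]
opening: 0.55
finger_force: 65.7
```

```bash
python3 - <<'E'
from h import *
s=ctrl.get_state(); e=s["eef_pos"]; zt=e[2]-.0365+.075
c="scene"; w=5
p=ctrl.read_camera(c); X=[e[0],e[1],zt]
u0=px(p,X)[0]; a,b=np.round(u0).astype(int)
g=p["pixels"][b-w:b+w+1,a-w:a+w+1].astype(float).min(2); s=g-np.median(g)-15; s[s<0]=0
yy,xx=np.mgrid[-w:w+1,-w:w+1]; s*=np.hypot(xx,yy)<4.5
k=np.unravel_index(s.argmax(),s.shape); s*=np.hypot(xx-xx[k],yy-yy[k])<2.6
uv=[a+(s*xx).sum()/s.sum(), b+(s*yy).sum()/s.sum()]
print(e,u0.round(1),np.round(uv,2),ray(p,uv,zt).round(4))
E
```

```text
[ 0.49658532 -0.29609459  0.09883266] [201.9 189.1] [201.06 189.21] [ 0.4966 -0.2985  0.1373]
```

pendant(
  ticks=[0, 0.0005, 0.012, 0, 0, 0, 0.3, 0, 0.0005, 0.021, 0, 0, 0, 0.3, 0, 0.0005, 0.025, 0, 0, 0, 0.3, 0, 0.0005, 0.027, 0, 0, 0, 0.3, 0, 0.0005, 0.029, 0, 0, 0, 0.3, 0, 0.0005, 0.031, 0, 0, 0, 0.3, 0, 0.0005, 0.032, 0, 0, 0, 0.3],
)

```text
time: 26.8
eef_pos: [0.4967, -0.2972, 0.0673]
tcp_rot: [1.0, -0.0, 0.0, 0.0]
contact_force: [-0.7, 0.2, -7.0]
opening: 0.553
finger_force: 65.6
```

pendant(
  ticks=[0, 0, 0.002, 0, 0, 0, 0.3, 0, 0, 0.004, 0, 0, 0, 0.3, 0, 0, 0.006, 0, 0, 0, 0.3, 0, 0, 0.008, 0, 0, 0, 0.3, 0, 0, 0.01, 0, 0, 0, 0.3, 0, 0, 0.012, 0, 0, 0, 0.3],
  grip_n=80,
)

```text
time: 27.55
eef_pos: [0.4971, -0.2973, 0.056]
tcp_rot: [1.0, -0.0, 0.0, 0.0]
contact_force: [-2.5, 3.0, 2.7]
opening: 0.547
finger_force: 84.2
```

pendant(
  ticks=[0, 0, 0.002, 0, 0, 0, 0.3],
)

```text
time: 27.68
eef_pos: [0.497, -0.2973, 0.0536]
tcp_rot: [1.0, -0.0, 0.0, 0.0]
contact_force: [-1.7, 2.5, 1.9]
opening: 0.542
finger_force: 84.2
```

pendant(
  ticks=[0, 0, 0.0015, 0, 0, 0, 0.3],
)

```text
time: 27.8
eef_pos: [0.497, -0.2973, 0.0518]
tcp_rot: [1.0, -0.0, 0.0, 0.0]
contact_force: [-1.2, 2.6, 2.7]
opening: 0.545
finger_force: 84.2
```

pendant(
  ticks=[0, 0, 0.0015, 0, 0, 0, 0.3],
)

```text
time: 27.92
eef_pos: [0.4971, -0.2973, 0.0508]
tcp_rot: [1.0, -0.0, 0.0, 0.0]
contact_force: [-2.0, 4.4, 9.4]
opening: 0.541
finger_force: 84.9
```

pendant(
  ticks=[0, 0, 0.001, 0, 0, 0, 0.3],
)

```text
time: 28.05
eef_pos: [0.4973, -0.2974, 0.0508]
tcp_rot: [1.0, -0.0, 0.0, -0.0]
contact_force: [-4.2, 6.1, 12.0]
opening: 0.541
finger_force: 85.1
```

Stopped at 0.0508. A small extra push confirms the stop, then I unload and release.

pendant(
  ticks=[0, 0, 0.001, 0, 0, 0, 0.3],
)

```text
time: 28.18
eef_pos: [0.4975, -0.2974, 0.0507]
tcp_rot: [1.0, -0.0, 0.0, -0.0]
contact_force: [-4.3, 6.9, 15.0]
opening: 0.544
finger_force: 85.6
```

pendant(
  ticks=[0, 0, 0.0005, 0, 0, 0, 0.3],
)

```text
time: 28.3
eef_pos: [0.4975, -0.2974, 0.0507]
tcp_rot: [1.0, -0.0, 0.0, -0.0]
contact_force: [-4.3, 8.1, 15.8]
opening: 0.546
finger_force: 85.6
```

pendant(
  ticks=[0, 0, -0.0035, 0, 0, 0, 0.3, 0, 0, -0.0035, 0, 0, 0, 0.3],
)

```text
time: 28.55
eef_pos: [0.4967, -0.2974, 0.0509]
tcp_rot: [1.0, -0.0, 0.0, 0.0]
contact_force: [0.5, 2.3, -0.0]
opening: 0.546
finger_force: 84.0
```

pendant(
  ticks=[0, 0, -0.001, 0, 0, 0, 0.8, 0, 0, -0.001, 0, 0, 0, 0.8, 0, 0, -0.001, 0, 0, 0, 0.8, 0, 0, -0.001, 0, 0, 0, 0.8, 0, 0, -0.03, 0, 0, 0, 0.8, 0, 0, -0.08, 0, 0, 0, 1, 0, 0, -0.10, 0, 0, 0, 1],
)

```text
time: 29.42
eef_pos: [0.4982, -0.2985, 0.155]
tcp_rot: [1.0, -0.0, 0.002, 0.002]
contact_force: [0.6, -0.1, -0.0]
opening: 1.004
finger_force: 0.0
```

pendant(
  ticks=[0, 0.06, -0.03, 0, 0, 0, 1, 0, 0.12, -0.06, 0, 0, 0, 1, 0, 0.18, -0.06, 0, 0, 0, 1, 0, 0.24, -0.06, 0, 0, 0, 1, 0, 0.25, -0.06, 0, 0, 0, 1, 0, 0.25, -0.06, 0, 0, 0, 1],
)

```text
time: 30.18
eef_pos: [0.4961, -0.5472, 0.2096]
tcp_rot: [1.0, -0.001, -0.001, -0.001]
contact_force: [-0.6, 0.1, -0.1]
opening: 1.002
finger_force: 0.0
```

```bash
python3 - <<'E'
from h import *
p=ctrl.read_camera("top"); q=ctrl.read_camera("scene")
a=cv2.resize(p["pixels"][140:260,230:460,::-1],(690,300) if 0 else (575,300),interpolation=cv2.INTER_CUBIC)
b=cv2.resize(q["pixels"][150:270,180:410,::-1],(575,300),interpolation=cv2.INTER_CUBIC)
cv2.imwrite("pics/end.png",np.vstack([a,b]))
for X in((.465,-.1205,.089),(.481,-.2085,.089),(.497,-.2973,.089)): print(px(q,X)[0].round(1))
E
```

```text
[258.6 183.6]
[232.  191.9]
[204.2 200.6]
```

View pics/end.png

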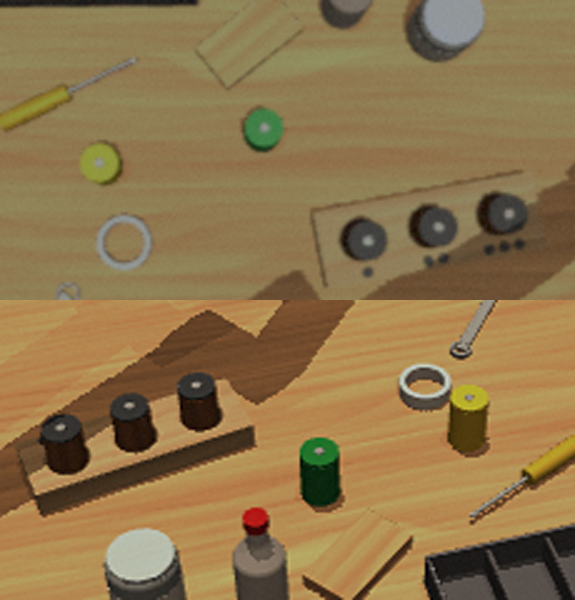

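All three hubs stand upright in their nests. Their cap spots at pixels (204,201), (232,192) and (258,184) match the predicted fully-home positions, and the bystanders are unmoved.

```bash
python3 -c "
from plant import ctrl
print(ctrl.sign_off())"
```

```text
the job is handed in; nothing more can be done
None
```

The job is handed in: the empty, alloy and steel hubs stand upright in nests 1, 2 and 3, each pressed to its stop and let go, in about 30 s, though the push on the empty hub peaked at a measured 48 N, just under the 50 N ramming limit.

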